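# Back off the draw winch by one ratchet notch

### The job

The wire-drawing winch on the jeweller's bench has been wound one notch too far. With a fingertip, lift its pawl by the side pin and tip it right over until it lies back against its stop, push a spoke so that the wheel turns backward (the way the pawl was blocking: its top towards the pawl's pivot post) by just one notch, then push the pawl back over so that it drops fully home into the next notch. Only push, gently: grip nothing, and leave the loose things on and around the winch where they are.

Things in the scene. Friction and masses are not known exactly. Their poses are not given: they have to be found in the camera images.
- winch: Bench winch, fixed to the bench: green base plate 235 x 245 mm, 12 mm thick; upright cheeks (60 mm along x, 154 mm high) at y = -51 and +51 mm; a steel drum between them. Origin: on the bench under the middle of the wheel's shaft, z up, y along the shaft; at yaw 0 its x points away from the robot. Ratchet and pawl at y = -73 to -61 mm; spokes at y = +85 mm.
- wheel_axis (a point): Middle of the wheel's shaft, on its axis, 130 mm over the bench. The ratchet on this shaft has radius 60 mm and 8 saw teeth: a notch is 45 degrees (0.785 rad).
- wheel (a joint): Turn (rad) of drum, ratchet and spokes in one, about the winch's +y: grows as the wheel turns BACKWARD, its top moving to the winch's +x, towards the pawl's pivot. Starts at -0.16 to -0.05; the pawl blocks it at about 0; forward is free. In the next notch back the pawl drops fully home at about 0.58 to 0.75 (best 0.67). It stays where it is left; about 4 N at a spoke's end turns it.
- spoke_tip (a point): End of the spoke that is nearly upright at the start (leaning 13 to 19 degrees to the winch's -x): a steel rod 12 mm thick with a round end, 105 mm from the axis, bare down to the hub (radius 22 mm). Three more follow at 90 degrees. At wheel value w it is at (105 sin(w - 0.175), 85, 130 + 105 cos(w - 0.175)) mm in the winch's frame.
- pawl (a joint): Swing (rad) of the steel pawl about its pivot, axis along the winch's y: 0 = home, nose fully down in a notch; grows as the nose is lifted up and over towards the winch's +x. Upright at 1.05; beyond that it falls by its own weight against a stop at 1.45 and stays; below that it falls back to the ratchet. A push of 2 to 4 N on its pin moves it.
- pawl_pin (a point): Middle of the pawl's side pin, a 10 mm rod along the winch's y from y = -73 to -127 mm, 66 mm from the pivot. At pawl value p it is at (92 - 66 cos(0.524 + p), -101, 145 + 66 sin(0.524 + p)) mm in the winch's frame. Around it beyond y = -80 mm is open space down to the base plate: a fingertip pointing down can stand on either x side of it.
- pawl_pivot (a point): The pawl's pivot, at (92, -67, 145) mm in the winch's frame, carried by a post 28 mm wide along x and 162 mm high at y = -58 to -46 mm, with the pawl's stop peg on its +x side.
- brass_ring: Loose brass ring, 28 mm across, 18 mm high, standing on the winch's base plate near its -x, -y corner. Origin: centre of its underside. Leave alone.
- flux_jar: Loose amber jar, 36 mm across, 45 mm high, on the base plate behind the drum. Origin: centre of its underside. Leave alone.
- hammer: Loose hammer, lying on the bench to the left of the winch. Origin: under its middle. Leave alone.
- screwdriver: Loose screwdriver, lying on the bench to the right of the winch. Origin: under its middle. Leave alone.
- tin: Loose round steel tin, 90 mm across, 35 mm high. Origin: centre of its underside. Leave alone.
- charcoal: Loose dark soldering block, 70 x 110 x 30 mm. Origin: centre of its underside. Leave alone.
- bench_block: Loose square steel block, 75 x 75 x 22 mm. Origin: centre of its underside. Leave alone.

How it is judged:
By the outcome, as a careful person would: the job done as asked, in the order asked, and still so for the second after the job is handed in, with the robot touching nothing.
It also fails if it takes over 51 s, if anything falls off the work surface, if the arm or the gripper's body presses on something with over 40 N, if the wrist force passes 120 N, or if a joint passes its speed limit or range.

### The arm

A 7-joint arm with a two-finger parallel gripper is mounted at the origin on the work surface. World frame = base frame: x ahead of the robot, y to its left, z up, the work surface at z = 0. Lengths are in m, angles in rad, forces in N, time in s.
With the tool pointing down it reaches from about 0.4 to 0.875 m from the base axis. Payload 6.5 kg.
Tool frame: the origin (TCP) lies at the very end of the fingers, on their centre line; the grasp point (between the pads) lies 19 mm behind it; z points along the fingers, y is the line along which they close (so a half turn about z gives the same grasp; the last joint's range is limited). The gripper opens to 85 mm and grips with 20 to 120 N. Pads are 22 mm wide; open, the fingers measure 114 mm over their backs; the gripper's body (76 mm by 85 mm) begins 54 mm behind the grasp point. The pads swing forward as they close: fully open they stand 13 mm farther back than shut.
Start: joints at [-0.066, 0.536, -0.004, 1.538, 0.003, 1.067, -0.071], TCP at [0.65, 0, 0.231] pointing down, gripper open.
Joint ranges: [-2.7, 2.7], [-0.37, 2.16], [-1.27, 1.26], [0.24, 2.4], [-1.31, 4.45], [0.19, 1.91], [-2.76, 2.76]. Speed limits (rad/s): [2.39, 2.39, 3.14, 3.14, 3.14, 3.14, 3.14].

### API

Orientations are given as a unit quaternion [x, y, z, w].
In Python, from bench import observe, capture, camera_info, close_job, masks_of, pinpoint gives the robot as it stands.
- The arm moves only by the shell command python3 -m pendant 'ROWS' [OPENING] [FORCE]. ROWS is JSON, a list of rows, each a list of 6 numbers: the shift along the tool's x, y, z normalised to -1 to 1, where 1 is 0.3 m, then the turn, a rotation vector about the tool's x, y, z normalised to -1 to 1, where 1 is 45 degrees. A call has 1 to 5 rows; each row is the pose to reach, as a shift and turn from the pose commanded when the call began, along the tool's axes at that moment; what a row does not reach only later rows make up. A row lasts 1/8 s, in which the tool goes at most 62.5 mm and 10.7 degrees, less where a joint would pass 70% of its speed; a pose out of reach is approached as far as the arm can. A call with a number of a shift or a turn outside -1 to 1 is refused whole. A call with a gripper value outside its range is refused whole. OPENING is the opening, from -1 (shut) to 1 (fully open), so that 0 is half open, set as the call begins (- or left out, the last holds). The fingers move at their own pace and stop on an object; FORCE is the grip in N (left out, the last holds). Time passes only in rows, so rows that repeat a pose let the fingers close. It gives the time, the measured TCP pose, the force, the opening and the grip force at its end, in the units of the state.
- observe(): the state, without advancing time (a new reading comes with each control period).
- capture(name): name is "scene" or "side" or "wrist"; returns the picture (384x512x3 uint8, blue, green, red); there is no depth.
- camera_info(name): a dict with "camera_matrix" (3x3 intrinsics, pixels), "R" (3x3) and "t" (3): a world point X has camera coordinates R X + t; the wrist camera has in their place "T_tool_cam" (4x4, takes a point from camera to tool coordinates, whose origin is the TCP and whose axes are the flange's). Camera axes: x right, y down, z forward; pixel columns grow to the right and rows downward; lengths in m; the calibration is good to about 2 mm. A picture is of the moment at which its call begins: read the wrist's pose just before it. camera_info takes no time and is no camera call.
- close_job(): hands the job in; it is judged then, once.
Trained networks look in the newest picture that a camera, given by its name, has taken for a name from the list of things; names that differ only in an ending like _2 or _b are one class to them, and where a whole thing is asked for, a point or a joint stands for the part that bears it (a point fixed in the world has none). Each returns a list of dicts, best first, with "confidence" (0 to 1); they miss things now and then, are a little off and sometimes report something else, mostly with a low value. They report only what shows in the picture. A call takes as long as a camera call.
- masks_of(label, camera): "pixels" (384x512 bool, what is visible of it).
- pinpoint(label, camera): "location" ([x, y, z] in m, in the coordinates of the camera as it stood for that picture, good to about 4 mm: a listed point, or the origin of a listed thing).
The state is a dict: "t": time; "q": joint angles; "qvel": joint speeds; "joint_efforts": joint torques, N m; "eef_pos": TCP position; "tool_rot": TCP orientation; "ft_force": force on the tool from outside, world axes, zero at the start; "torque": the same for the moment, N m; "finger_gap": finger opening in m; "grasp_force": force on a finger pad.
Only numpy, scipy, OpenCV 4.12 (cv2) and the standard library are available. Lean on these libraries where they do the work, as an engineer would, in place of code of your own. Each camera call takes 0.05 s, during which the arm holds its last target. There are 200 camera calls.

## Working session

There is one attempt and no reset: what is moved stays moved. The work goes in short steps, Python scripts to look and compute and a shell command to move; the robot and the scene stay as the last step left them, time stands still between calls to the robot, and variables do not carry over. Pictures are saved under pics/ and viewed, at most 10 in all, crops included, and the job is handed in when it is done.

```bash
mkdir -p pics; ls; cat > h.py <<'E'
import numpy as np, cv2
from bench import *
from scipy.spatial.transform import Rotation as Ro
def world(p,cam,st=None):
    c=camera_info(cam); p=np.array(p)
    if cam=='wrist':
        T=np.array(c['T_tool_cam']); st=st or observe()
        return Ro.from_quat(st['tool_rot']).apply(T[:3,:3]@p+T[:3,3])+st['eef_pos']
    return np.array(c['R']).T@(p-np.array(c['t']))
E
python3 - <<'E'
from h import *
ims=[]
s=observe();print(s['t'],s['eef_pos'],s['tool_rot'],s['finger_gap'])
for c in ['scene','side']:
    ims.append(capture(c))
    for l in ['winch','wheel_axis','spoke_tip','pawl_pin','pawl_pivot']:
        for d in pinpoint(l,c)[:1]: print(c,l,world(d['location'],c).round(4),round(d['confidence'],2))
cv2.imwrite('pics/a.png',cv2.resize(np.vstack(ims),(800,1200))[:600]);cv2.imwrite('pics/b.png',cv2.resize(ims[1],(800,600)))
E
```

```text
pics
0.0 [ 6.49357262e-01 -3.53655455e-05  2.30416931e-01] [ 7.07096350e-01  7.07116666e-01 -6.65924250e-04 -5.73623257e-04] 0.08523891676394367
scene winch [ 0.4904 -0.0384  0.0006] 0.97
scene wheel_axis [ 0.4947 -0.0359  0.1338] 0.83
scene spoke_tip [0.4681 0.0519 0.2277] 0.93
scene pawl_pin [ 0.4915 -0.0372  0.0006] 0.34
side wheel_axis [ 0.4862 -0.0375  0.1297] 0.91
side spoke_tip [0.4645 0.0519 0.2272] 0.61
side pawl_pin [ 0.5188 -0.1431  0.1759] 0.68
side pawl_pivot [ 0.5762 -0.1145  0.1443] 0.96
```

View pics/a.png

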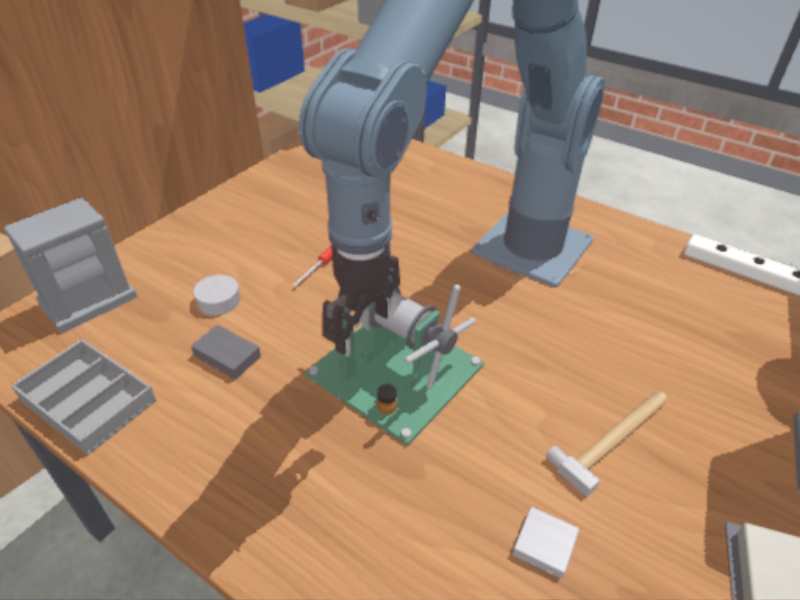

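View pics/b.png

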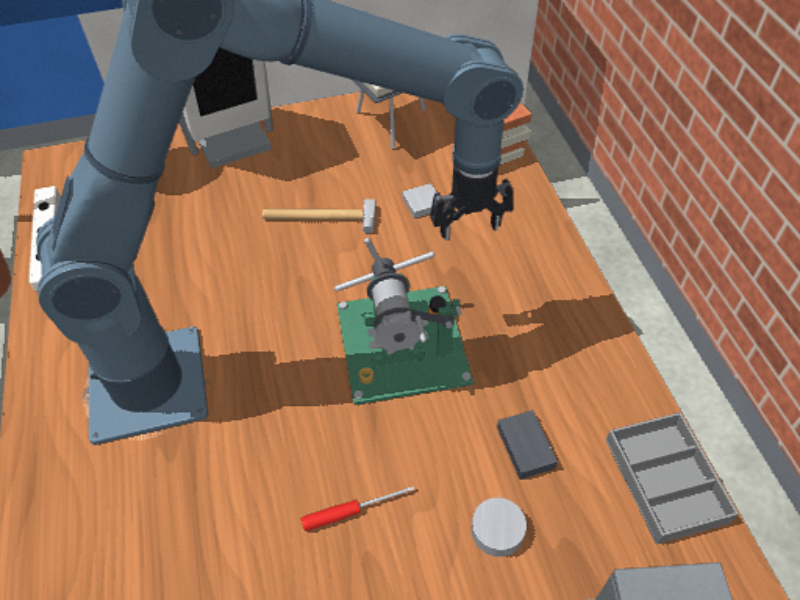

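```bash
cat >> h.py <<'E'
from scipy.optimize import least_squares
def wpt(l,w=-.1,p=0.):
    return np.array({'winch':[0,0,0],'wheel_axis':[0,0,130],'spoke_tip':[105*np.sin(w-.175),85,130+105*np.cos(w-.175)],
     'pawl_pin':[92-66*np.cos(.524+p),-101,145+66*np.sin(.524+p)],'pawl_pivot':[92,-67,145]}[l])/1e3
def fit(obs):
    def f(v):
        R=Ro.from_euler('z',v[2])
        return np.concatenate([R.apply(wpt(l,v[3],v[4]))+[v[0],v[1],0]-o for l,o in obs]+[[.01*(v[3]+.1),.003*v[4]]])
    r=least_squares(f,[.49,-.037,-.07,-.1,0],loss='soft_l1',f_scale=.004); return r.x, f(r.x)[:-2].reshape(-1,3)
E
cat > m.py <<'E'
from h import *
obs=[('winch',[.4904,-.0384,.0006]),('wheel_axis',[.4947,-.0359,.1338]),('spoke_tip',[.4681,.0519,.2277]),('wheel_axis',[.4862,-.0375,.1297]),('spoke_tip',[.4645,.0519,.2272]),('pawl_pin',[.5188,-.1431,.1759]),('pawl_pivot',[.5762,-.1145,.1443])]
E
python3 - <<'E'
from m import *
x,r=fit(obs);print(x.round(4));print((r*1e3).round(1))
E
python3 -m pendant '[[0,0,-0.2,0,0,0.08],[0,0,-0.3,0,0,0.08]]' -1
```

```text
[ 0.4923 -0.0374 -0.1074 -0.1743 -0.0101]
[[ 1.9  1.  -0.6]
 [-2.4 -1.5 -3.8]
 [-2.4 -0.9  1. ]
 [ 6.1  0.1  0.3]
 [ 1.2 -0.9  1.5]
 [-3.   1.6  1.5]
 [ 0.4  0.6  0.7]]
t: 0.85
eef_pos: [0.651, 0.0, 0.3244]
tool_rot: [0.729, 0.684, 0.001, 0.001]
ft_force: [0.5, 0.3, -0.9]
finger_gap: 0.052
grasp_force: 0.0
```

```bash
python3 -m pendant '[[-0.15,-0.1,0,0,0,0.02],[-0.3,-0.2,-0.1,0,0,0.03],[-0.3,-0.3,-0.1,0,0,0.03],[-0.3,-0.3,-0.1,0,0,0.03]]'
python3 - <<'E'
from m import *
for c in ['scene','side','wrist']:
    st=observe(); im=capture(c)
    cv2.imwrite(f'pics/{c}2.png',im)
    for l in ['winch','wheel_axis','spoke_tip','pawl_pin','pawl_pivot']:
        for d in pinpoint(l,c)[:1]:
            P=world(d['location'],c,st); print(c,l,P.round(4),round(d['confidence'],2))
            if d['confidence']>.5: obs.append((l,P))
x,r=fit(obs);print(x.round(4))
for (l,_),e in zip(obs,(r*1e3).round(1)):print(l,e)
s=observe();print(s['t'],s['eef_pos'])
E
```

```text
t: 1.35
eef_pos: [0.5532, -0.0848, 0.3522]
tool_rot: [0.737, 0.675, 0.0, 0.0]
ft_force: [0.6, -0.0, 0.9]
finger_gap: 0.0002
grasp_force: 0.0
scene winch [ 0.4893 -0.0347  0.0005] 0.69
scene wheel_axis [ 0.4915 -0.0379  0.1299] 0.64
scene spoke_tip [0.466  0.0512 0.2296] 0.67
scene pawl_pin [ 0.5128 -0.143   0.1796] 0.45
scene pawl_pivot [ 0.5764 -0.1102  0.1427] 0.66
side winch [ 0.4864 -0.0385  0.0005] 0.92
side wheel_axis [ 0.4854 -0.0354  0.1278] 0.89
side spoke_tip [0.4675 0.0526 0.2254] 0.74
side pawl_pin [ 0.5149 -0.1365  0.1764] 0.54
side pawl_pivot [ 0.5814 -0.1129  0.1418] 0.87
wrist winch [ 0.4878 -0.039   0.0015] 0.63
wrist wheel_axis [ 0.4909 -0.0385  0.1325] 0.94
wrist spoke_tip [0.464  0.0466 0.2352] 0.56
wrist pawl_pin [ 0.5166 -0.1468  0.1786] 0.86
wrist pawl_pivot [ 0.5732 -0.1169  0.1411] 0.71
[ 0.4903 -0.0375 -0.0927 -0.1414 -0.0065]
winch [-0.1  0.9 -0.6]
wheel_axis [-4.4 -1.6 -3.8]
spoke_tip [-2.5 -1.7  2.1]
wheel_axis [4.1 0.  0.3]
spoke_tip [ 1.1 -1.7  2.6]
pawl_pin [-3.4  1.8  1.8]
pawl_pivot [-0.5  1.8  0.7]
winch [ 1.  -2.8 -0.5]
wheel_axis [-1.2  0.4  0.1]
spoke_tip [-0.4 -1.   0.2]
pawl_pivot [-0.7 -2.5  2.3]
winch [ 3.9  1.1 -0.5]
wheel_axis [ 4.9 -2.1  2.2]
spoke_tip [-1.9 -2.5  4.4]
pawl_pin [ 0.6 -4.8  1.2]
pawl_pivot [-5.7  0.2  3.2]
winch [ 2.5  1.5 -1.5]
wheel_axis [-0.6  1.  -2.5]
spoke_tip [ 1.6  3.6 -5.4]
pawl_pin [-1.2  5.6 -0.9]
pawl_pivot [2.5 4.2 3.9]
2.25 [ 0.55451136 -0.08417053  0.35130646]
```

View pics/wrist2.png

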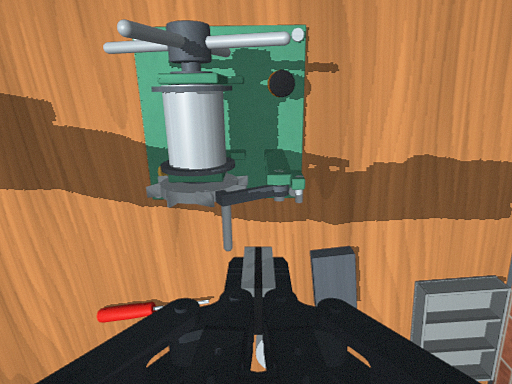

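```bash
cat >> h.py <<'E'
def wf(W=(.4903,-.0375,-.09)):
    s=observe(); d=np.array(s['eef_pos'])-[W[0],W[1],0]
    print('t',s['t'],'winch mm',(Ro.from_euler('z',-W[2]).apply(d)*1e3).round(1),'yaw',np.round(Ro.from_quat(s['tool_rot']).as_matrix()[:2,1],3),'F',np.round(s['ft_force'],1))
E
python3 -m pendant '[[-0.12,-0.11,0,0,0,0],[-0.237,-0.217,0.1,0,0,0],[-0.237,-0.217,0.3,0,0,0],[-0.237,-0.217,0.48,0,0,0],[-0.237,-0.217,0.48,0,0,0]]'
python3 - <<'E'
from h import *
wf(); im=capture('wrist'); st=observe()
cv2.imwrite('pics/w3.png',im)
for d in pinpoint('pawl_pin','wrist'): print(world(d['location'],'wrist',st),d['confidence'])
cv2.imwrite('pics/s3.png',capture('side')[170:270,190:320].repeat(5,0).repeat(5,1))
E
```

```text
t: 2.88
eef_pos: [0.4806, -0.1487, 0.2045]
tool_rot: [0.737, 0.676, -0.002, -0.003]
ft_force: [-0.1, 0.1, 0.2]
finger_gap: 0.0002
grasp_force: 0.0
t 2.875 winch mm [   0.4 -111.6  204.5] yaw [ 0.996 -0.086] F [-0.1  0.1  0.2]
[ 0.52192794 -0.14788966  0.17970406] 0.87
```

View pics/s3.png

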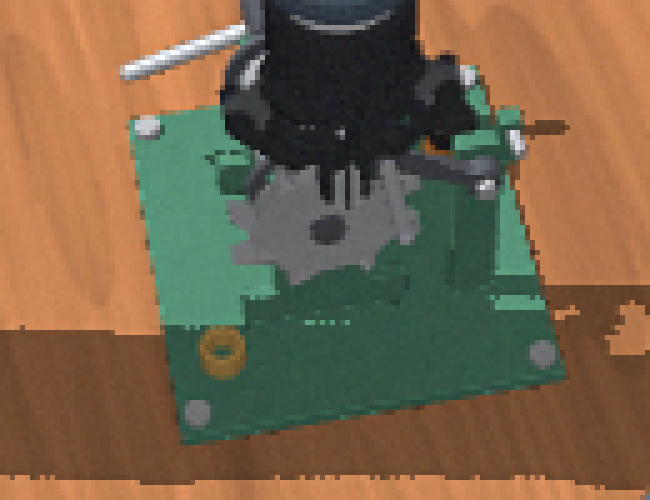

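```bash
python3 -m pendant '[[0,0,0.08,0,0,0],[0,0,0.15,0,0,0],[0,0.02,0.15,0,0,0],[0,0.04,0.15,0,0,0],[0,0.05,0.15,0,0,0]]'
python3 -c "from h import *;wf()"
python3 -m pendant '[[0,0.02,-0.015,0,0,0],[0,0.035,-0.035,0,0,0],[0,0.055,-0.055,0,0,0],[0,0.055,-0.055,0,0,0]]'
python3 - <<'E'
from h import *
wf(); im=capture('wrist'); st=observe()
for d in pinpoint('pawl_pin','wrist'): print(world(d['location'],'wrist',st),d['confidence'])
E
```

```text
t: 3.65
eef_pos: [0.4976, -0.1509, 0.1635]
tool_rot: [0.737, 0.676, -0.001, -0.001]
ft_force: [-10.4, 0.1, 8.5]
finger_gap: -0.0
grasp_force: 5.6
t 3.65 winch mm [  17.5 -112.3  163.5] yaw [ 0.996 -0.087] F [-10.4   0.1   8.5]
t: 4.15
eef_pos: [0.5159, -0.1525, 0.1805]
tool_rot: [0.737, 0.676, 0.001, 0.001]
ft_force: [-0.6, -0.5, 1.3]
finger_gap: 0.0
grasp_force: 0.6
t 4.15 winch mm [  35.8 -112.2  180.5] yaw [ 0.996 -0.086] F [-0.6 -0.5  1.3]
[ 0.53240749 -0.14951973  0.20225421] 0.72
```

```bash
python3 -m pendant '[[0,0.035,-0.02,0,0,0],[0,0.07,-0.035,0,0,0],[0,0.105,-0.04,0,0,0],[0,0.135,-0.04,0,0,0],[0,0.15,-0.04,0,0,0]]'
python3 -m pendant '[[0,0.01,0,0,0,0],[0,0.015,0,0,0,0],[0,0.015,0,0,0,0]]'
python3 - <<'E'
from h import *
wf(); im=capture('wrist'); st=observe()
for d in pinpoint('pawl_pin','wrist'): print(world(d['location'],'wrist',st),d['confidence'])
cv2.imwrite('pics/s4.png',capture('side')[170:270,190:320].repeat(5,0).repeat(5,1))
E
```

```text
t: 4.88
eef_pos: [0.5605, -0.156, 0.1906]
tool_rot: [0.737, 0.676, 0.0, 0.0]
ft_force: [-0.3, 0.0, 0.8]
finger_gap: 0.0001
grasp_force: 0.1
t: 5.25
eef_pos: [0.5641, -0.1564, 0.1908]
tool_rot: [0.737, 0.676, -0.0, -0.0]
ft_force: [0.1, 0.4, -0.1]
finger_gap: 0.0003
grasp_force: 0.0
t 5.25 winch mm [  84.2 -111.8  190.8] yaw [ 0.996 -0.086] F [ 0.1  0.4 -0.1]
[ 0.48897167 -0.04074462  0.13448088] 0.48
```

View pics/s4.png

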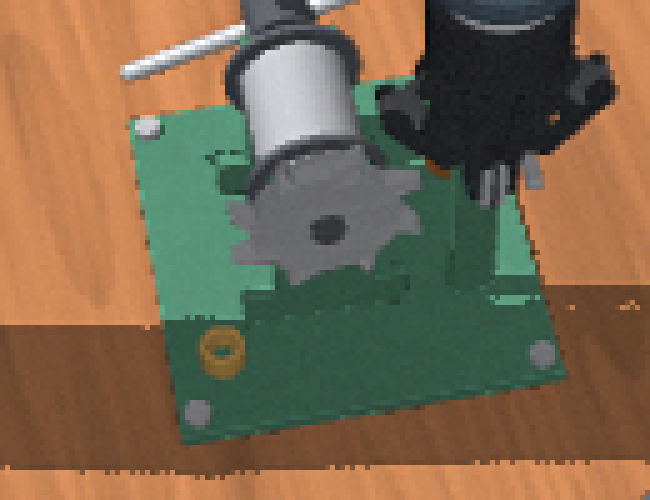

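```bash
python3 -m pendant '[[0,-0.02,-0.18,0,0,0],[0.05,-0.1,-0.35,0,0,0],[0.2,-0.2,-0.38,0,0,0],[0.35,-0.3,-0.38,0,0,0],[0.5,-0.4,-0.38,0,0,0]]'
python3 -m pendant '[[0.1,-0.05,0,0,0,0],[0.167,-0.12,0,0,0,0],[0.167,-0.12,0,0,0,0]]'
python3 - <<'E'
from h import *
wf()
for c in ['side','wrist','scene']:
    st=observe();im=capture(c)
    for l in ['pawl_pin','spoke_tip']:
        for d in pinpoint(l,c)[:1]:
            P=world(d['location'],c,st);print(c,l,(Ro.from_euler('z',.09).apply(P-[.4903,-.0375,0])*1e3).round(1),d['confidence'])
    cv2.imwrite(f'pics/{c}5.png',im)
E
```

```text
t: 6.02
eef_pos: [0.4566, 0.0048, 0.3052]
tool_rot: [0.737, 0.676, 0.0, 0.0]
ft_force: [-0.2, 0.7, 0.6]
finger_gap: -0.0002
grasp_force: 0.0
t: 6.4
eef_pos: [0.425, 0.0579, 0.305]
tool_rot: [0.736, 0.677, 0.0, -0.0]
ft_force: [-0.1, -0.2, 0.3]
finger_gap: 0.0002
grasp_force: 0.0
t 6.4 winch mm [-73.7  89.2 305. ] yaw [ 0.997 -0.083] F [-0.1 -0.2  0.3]
side pawl_pin [ 120.9 -101.   205.2] 0.65
side spoke_tip [-30.8  84.9 230.9] 0.91
wrist pawl_pin [ 120.6 -104.5  206.3] 0.78
wrist spoke_tip [-33.9  82.7 233.9] 0.65
scene pawl_pin [ 114.1 -100.5  204.8] 0.45
scene spoke_tip [ 92.4 -63.3 139.2] 0.69
```

View pics/wrist5.png

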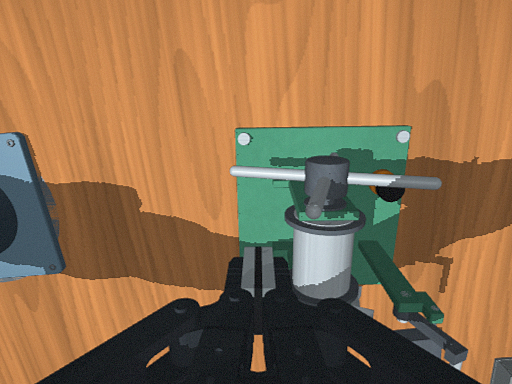

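```bash
python3 -m pendant '[[0,0,0.18,0,0,0],[0,0.02,0.35,0,0,0],[0,0.05,0.35,0,0,0],[0,0.09,0.35,0,0,0],[0,0.12,0.35,0,0,0]]'
python3 -m pendant '[[0,0.03,0,0,0,0],[0,0.06,0,0,0,0],[0,0.09,0,0,0,0],[0,0.12,0,0,0,0],[0,0.14,0,0,0,0]]'
cat > w.py <<'E'
from h import *
wf()
for c in ['side','wrist','scene']:
    st=observe();im=capture(c)
    for l in ['pawl_pin','spoke_tip']:
        for d in pinpoint(l,c)[:1]:
            P=world(d['location'],c,st);q=(Ro.from_euler('z',.09).apply(P-[.4903,-.0375,0])*1e3).round(1)
            print(c,l,q,d['confidence'],'w',np.arctan2(q[0],q[2]-130)+.175 if l[0]=='s' else '')
E
python3 w.py
```

```text
t: 7.48
eef_pos: [0.4633, 0.0536, 0.2017]
tool_rot: [0.737, 0.676, 0.001, 0.0]
ft_force: [-5.9, 0.9, 4.2]
finger_gap: 0.0001
grasp_force: 2.6
t: 8.1
eef_pos: [0.5034, 0.0498, 0.2001]
tool_rot: [0.737, 0.676, -0.001, -0.001]
ft_force: [-6.1, 1.3, -2.4]
finger_gap: 0.0002
grasp_force: 2.5
t 8.1 winch mm [  5.2  88.2 200.1] yaw [ 0.996 -0.086] F [-6.1  1.3 -2.4]
side pawl_pin [117.1 -97.4 203.3] 0.68 w 
side spoke_tip [ 30.   89.  225.4] 0.7 w 0.4796744154982835
wrist spoke_tip [ 30.2  83.3 229.1] 0.8 w 0.4708021813284187
scene pawl_pin [ 118.  -102.4  206.5] 0.5 w 
scene spoke_tip [ 33.1  89.4 226.9] 0.63 w 0.504162401374587
```

```bash
python3 -m pendant '[[0,0.018,0,0,0,0],[0,0.034,0,0,0,0],[0,0.045,0,0,0,0],[0,0.045,0,0,0,0]]'
python3 w.py
```

```text
t: 9.05
eef_pos: [0.5168, 0.0484, 0.1995]
tool_rot: [0.737, 0.676, -0.001, -0.0]
ft_force: [-4.5, 0.5, -0.2]
finger_gap: 0.0001
grasp_force: 2.0
t 9.05 winch mm [ 18.6  87.9 199.5] yaw [ 0.996 -0.086] F [-4.5  0.5 -0.2]
side pawl_pin [117.6 -98.3 206.6] 0.66 w 
side spoke_tip [ 47.   88.2 220.2] 0.59 w 0.6553566958443072
wrist spoke_tip [ 41.8  79.5 223.9] 0.98 w 0.5938170391808679
scene pawl_pin [ 115.9 -102.3  205.3] 0.69 w 
scene spoke_tip [ 48.3  87.1 219.8] 0.83 w 0.668476407146379
```

```bash
python3 -m pendant '[[0,-0.1,0,0,0,0],[0,-0.1,-0.18,0,0,0],[0,-0.1,-0.36,0,0,0],[-0.15,0.05,-0.36,0,0,0],[-0.3,0.2,-0.36,0,0,0]]'
python3 -m pendant '[[-0.15,0.12,0,0,0,0],[-0.3,0.25,0,0,0,0],[-0.367,0.3,0,0,0,0],[-0.367,0.3,0,0,0,0]]'
python3 w.py
```

```text
t: 10.12
eef_pos: [0.5711, -0.0455, 0.3105]
tool_rot: [0.736, 0.677, 0.003, 0.003]
ft_force: [0.2, 0.8, -0.5]
finger_gap: 0.0
grasp_force: 0.0
t: 10.62
eef_pos: [0.6494, -0.1649, 0.3081]
tool_rot: [0.738, 0.675, 0.0, 0.002]
ft_force: [-0.1, 0.1, -0.3]
finger_gap: -0.0002
grasp_force: 0.0
t 10.625 winch mm [ 169.9 -112.6  308.1] yaw [ 0.996 -0.09 ] F [-0.1  0.1 -0.3]
side pawl_pin [121.7 -97.7 202.2] 0.51 w 
side spoke_tip [ 47.   85.6 221.1] 0.8 w 0.6512996389322314
wrist pawl_pin [ 119.5 -107.3  204.7] 0.62 w 
scene pawl_pin [ 120.  -100.5  204.5] 0.47 w 
scene spoke_tip [ 47.5  88.7 221.8] 0.65 w 0.6524935436906307
```

```bash
python3 -m pendant '[[0,0,0.2,0,0,0],[0,0,0.41,0,0,0],[0,-0.05,0.41,0,0,0],[0,-0.1,0.41,0,0,0],[0,-0.12,0.4,0,0,0]]'
python3 -m pendant '[[0,-0.025,0,0,0,0],[0,-0.05,-0.01,0,0,0],[0,-0.08,-0.01,0,0,0],[0,-0.11,-0.01,0,0,0],[0,-0.13,-0.01,0,0,0]]'
python3 -m pendant '[[0,-0.015,0,0,0,0],[0,-0.015,0,0,0,0],[0,-0.015,0,0,0,0]]'
python3 w.py
```

```text
t: 11.7
eef_pos: [0.6115, -0.1587, 0.1878]
tool_rot: [0.737, 0.676, -0.0, -0.0]
ft_force: [0.9, 0.5, 0.2]
finger_gap: 0.0002
grasp_force: 0.2
t: 12.32
eef_pos: [0.5724, -0.1555, 0.1907]
tool_rot: [0.737, 0.676, -0.0, -0.0]
ft_force: [-0.4, -0.3, 0.3]
finger_gap: 0.0
grasp_force: 0.0
t: 12.7
eef_pos: [0.569, -0.1551, 0.1908]
tool_rot: [0.737, 0.676, 0.0, 0.0]
ft_force: [0.0, 0.3, -1.0]
finger_gap: 0.0
grasp_force: 0.0
t 12.7 winch mm [  88.9 -110.1  190.8] yaw [ 0.996 -0.086] F [ 0.   0.3 -1. ]
side pawl_pin [ 49.1 -99.9 195.1] 0.47 w 
side spoke_tip [ 46.2  89.1 216.3] 0.98 w 0.6665197310877959
wrist pawl_pin [  44.3 -106.1  184.3] 0.64 w 
scene pawl_pin [  35.2 -101.8  177.8] 0.43 w 
scene spoke_tip [1.353e+02 3.847e+02 3.000e-01] 0.64 w 2.5100655594904575
```

```bash
python3 -m pendant '[[0,0.03,-0.18,0,0,0],[0,0.05,-0.36,0,0,0],[0,0.1,-0.4,0,0,0],[0,0.1,-0.4,0,0,0]]'
python3 w.py
python3 - <<'E'
from h import *
a=capture('side')[150:290,200:340].repeat(4,0).repeat(4,1)
cv2.imwrite('pics/s6.png',a)
E
```

```text
t: 13.65
eef_pos: [0.5997, -0.1577, 0.3117]
tool_rot: [0.737, 0.676, 0.001, 0.001]
ft_force: [-0.8, -0.2, -0.1]
finger_gap: -0.0
grasp_force: 0.0
t 13.65 winch mm [ 119.7 -109.9  311.7] yaw [ 0.996 -0.086] F [-0.8 -0.2 -0.1]
side pawl_pin [ 36.3 -99.7 179.1] 0.59 w 
side spoke_tip [ 44.8  87.1 221.1] 0.6 w 0.6320397756606928
wrist pawl_pin [  36.3 -107.5  178.8] 0.6 w 
scene pawl_pin [-115.9 -329.3   -1.6] 0.56 w 
scene spoke_tip [ 46.4  88.3 219.3] 0.58 w 0.6542019100517065
```

View pics/s6.png

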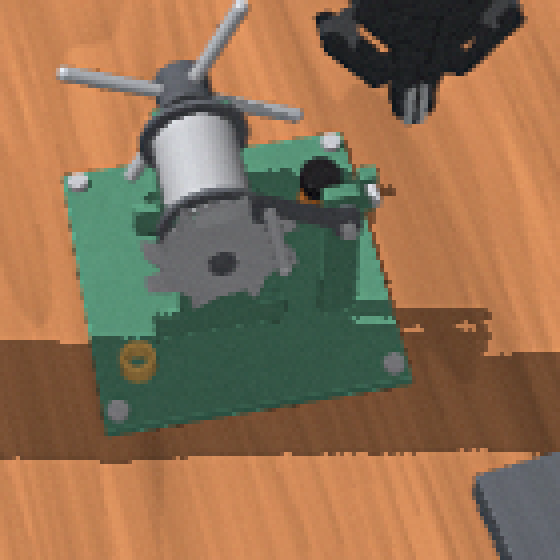

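The side view shows the pawl down in the notch, with its pin at about (280, 240) in the crop. It measures (36, 179) mm against a home position of (35, 178). The wheel is at about 0.65, the arm is clear, and the ring and jar are where they were.

```bash
python3 -c "from bench import *;print(close_job())"
```

```text
the job is handed in; nothing more can be done
None
```

The job is handed in: I tipped the pawl back onto its stop, turned the wheel back one notch (to about 0.65 rad), and pushed the pawl over so it dropped home in the next notch, touching nothing loose.

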